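# Reverse the ratchet and close the coin-roll press

### The job

The coin-roll press on the meeting table is still set to open: flip the direction lever on its ratchet over to the other side, and swing the handle well back to feel that it now clicks round freely without moving the jaw. Then work the handle to and fro until the jaw holds the roll of coins snugly against the stop, feeling the push so that the roll is not crushed, and let go, leaving the other things on the table where they are.

Things in the scene. Friction and masses are not known exactly. Their poses are not given: they have to be found in the camera images.
- press: grey steel coin-roll press, fixed to the table; base plate 310 x 72 x 8 mm. Origin on the table under the ratchet's upright axis; x points along the trough away from the handle (plate from -50 to +260 mm), y to the left of that, z up. A housing block 80 x 66 mm, 42 mm high, stands around the axis. The trough's far end (about x = 160 mm) is closed by a rubber pad on a hand-set stop.
- ratchet (a joint): handle's angle about the press's upright axis, rad: 0 = handle along the press's -x; positive = clockwise seen from above (its end goes to the press's +y), the tightening way. Stops at -0.8 and 0.8; starts at 0.15 to 0.45. 18 teeth, 0.35 rad apart: up to that is lost before it takes up. Swing it back past -0.25 to check it; 0.4 or more of backward swing tells well.
- handle_grip (a point): middle of the handle's black grip, 135 mm from the axis, 58 mm above the table; a bar 88 mm long, 20 wide, 22 high (47 to 69 mm above the table), free beneath; x axis along the handle towards the ratchet. Push here while moving: free-wheeling about 1 N with clicks to 5 N, driving a steady 4 N; at rest this fades to about 0, leaving 1.1 N for each 10 N of squeeze on the roll.
- dir_lever (a joint): direction lever on top of the ratchet's head, rad: 0 = start, nub to the left (press's +y when the handle is at 0): drives anticlockwise, opens the jaw. 0.9 = hard over to the right, against its stop: drives clockwise, closes the jaw. It is stiff and stays where it is left; the ratchet slips both ways in the middle and works surely only with the lever within 0.15 of its stop.
- lever_nub (a point): middle of the lever's dark steel upright nub, 86 mm above the table; nub 10 x 8 mm, 22 mm high (75 to 97 mm up), 26 mm from the lever's pivot, which is on the handle's centre line 32 mm from the ratchet's axis towards the grip. Head's flat top 70 mm up, lever's flat arm up to 79 mm. x axis from pivot to nub. Flipping it takes about 8 N sideways; its stop is then felt.
- coin_roll: paper-wrapped roll of coins, 24.5 mm across, 70 mm long, lying loose in the trough along the press's x; origin under its middle, 8 mm above the table. The stop's pad behind it, set by hand, stands at x = 153 to 169 mm (not measured) and gives 1 mm for 25 N. Snug: squeezed between jaw and pad by 12 N or more; crushed at 90 N.
- stack_a: bystander, to be left alone: short stack of large coins, 24 mm across, 25 mm high, beside the trough on its left; origin under it
- stack_b: bystander, to be left alone: short stack of small coins, 19 mm across, 18 mm high, right of the trough; origin under it
- spare_roll: bystander, to be left alone: spare coin roll standing on end, 19 mm across, 76 mm high, left of the trough; origin under it
- phone: bystander, to be left alone: phone lying flat, 75 x 150 x 8 mm; origin under its middle
- mug: bystander, to be left alone: white mug, 80 mm across, 95 mm high; origin under it
- stapler: bystander, to be left alone: stapler, 140 x 36 x 50 mm; origin under it
- coin_tray: bystander, to be left alone: clear coin tray, 120 x 200 x 30 mm; origin under it
- jaw: aluminium jaw that pushes the roll along the press's +x. Its origin starts at the press's origin, so its x in the press's frame is its travel (negative = opened wider); its flat face stands 72 mm ahead of that, 10 to 36 mm above the table. It moves 15 mm per rad of driven ratchet and stays where it is left; a squeeze above about 30 N slackens to 30 N when the handle is let go.
Mind the look-alikes: they are no part of the job. Leave any turquoise look-alike of the coin_roll alone.

How it is judged:
By the outcome, as a careful person would: the job done as asked, in the order asked, and still so for the second after the job is handed in, with the robot touching nothing.
It also fails if it takes over 72 s, if anything falls off the work surface, if the arm or the gripper's body presses on something with over 40 N, if the wrist force passes 120 N, or if a joint passes its speed limit or range.

### The arm

A 7-joint arm with a two-finger parallel gripper is mounted at the origin on the work surface. World frame = base frame: x ahead of the robot, y to its left, z up, the work surface at z = 0. Lengths are in m, angles in rad, forces in N, time in s.
With the tool pointing down it reaches from about 0.425 to 0.825 m from the base axis. Payload 3.6 kg.
Tool frame: the origin (TCP) lies midway between the tips of the shut fingers; the grasp point (between the pads) lies 19 mm behind it (arm.grip_point_offset is the distance from the TCP to the grasp point, in m); z points along the fingers, y is the line along which they close (so a half turn about z gives the same grasp; the last joint's range is limited). The gripper opens to 93 mm and grips with 3 to 60 N. Pads are 15 mm wide; open, the fingers measure 128 mm over their backs; the gripper's body (75 mm by 188 mm) begins 65 mm behind the grasp point.
Start: joints at [1.159, 0.615, -0.013, 1.423, 0.008, 1.103, -0.04], TCP at [0.244, -0.602, 0.219] pointing down, gripper open.
Joint ranges: [-3.12, 3.12], [-0.3, 2.06], [-1.34, 1.32], [0.26, 2.42], [-1.36, 4.5], [0.01, 1.98], [-2.84, 2.84]. Speed limits (rad/s): [2.79, 2.79, 3.14, 3.14, 3.14, 3.14, 3.14].

### API

Orientations are given as [roll, pitch, yaw] about the fixed x, y, z axes, in that order (R = Rz(yaw) Ry(pitch) Rx(roll)).
In Python, from bench import get_obs, cams, arm gives the robot as it stands. The module is installed in compiled form; this text tells all that it offers.
- The arm moves only by the shell command python3 -m inch 'ROWS'. ROWS is JSON, a list of rows, each an object of numbers: "tx", "ty", "tz": the shift along the world's x, y, z in cm; "ax", "ay", "az": the turn, a rotation vector about the world's x, y, z in rad; "grip": the gripper command: -1 is shut, 1 is fully open, values between are in proportion. A call has 1 to 12 rows; each row shifts and turns the commanded pose from where the row before left it; what a row does not reach is not made up. A row lasts 1/10 s, in which the tool goes at most 50 mm and 8.59 degrees, less where a joint would pass 70% of its speed; a pose out of reach is approached as far as the arm can. A call is refused whole if a number of a shift passes 5 or a number of a turn 0.15, either way. A call with a gripper value outside its range is refused whole. The fingers move at their own pace and stop on an object; the grip force is fixed at half the most. Time passes only in rows, so rows that do not move let the fingers close. It gives the time, the measured TCP pose, the force, the opening and the grip force at its end, in the units of the state.
- get_obs(): the state, without advancing time (a new reading comes with each control period).
- cams.get_image(name): name is "scene" or "side" or "wrist"; returns a dict with "pixels" (420x560x3 uint8, red, green, blue), "fx", "fy", "cx", "cy" (pixels), "k1" (the pictures are not rectified: a ray, as slopes to the right and down, at radius r is drawn at 1 + k1 r^2 times it, then the intrinsics apply), "rvec" (rotation vector, rad) and "tvec" (3), from world to camera coordinates, as OpenCV has them. Camera axes: x right, y down, z forward; pixel columns grow to the right and rows downward; lengths in m; the calibration is good to about 2 mm. A picture is of the moment at which its call begins. There is no depth.
- arm.sign_off(): hands the job in; it is judged then, once.
The state is a dict: "time": time; "qpos": joint angles; "qvel": joint speeds; "joint_efforts": joint torques, N m; "position": TCP position; "tcp_rot": TCP orientation; "contact_force": force on the tool from outside, world axes, zero at the start; "ft_torque": the same for the moment, N m; "grip_width": finger opening in m; "gripper_force": force on a finger pad.
Only numpy, scipy, OpenCV 4.12 (cv2) and the standard library are available. Lean on these libraries where they do the work, as an engineer would, in place of code of your own. Each camera call takes 0.05 s, during which the arm holds its last target. There are 200 camera calls.

## Working session

There is one attempt and no reset: what is moved stays moved. The work goes in short steps, Python scripts to look and compute and a shell command to move; the robot and the scene stay as the last step left them, time stands still between calls to the robot, and variables do not carry over. Pictures are saved under pics/ and viewed, at most 10 in all, crops included, and the job is handed in when it is done.

```bash
mkdir -p pics; cat > h.py <<'E'
import numpy as np, cv2
from bench import get_obs, cams, arm
def snap(name,fn,crop=None,scale=1):
    im=cams.get_image(name); p=im["pixels"][:,:,::-1]
    np.save(f"pics/{fn}.npy",im["pixels"]); import json
    json.dump({k:np.asarray(im[k]).tolist() for k in im if k!="pixels"},open(f"pics/{fn}.json","w"))
    if crop: p=p[crop[1]:crop[3],crop[0]:crop[2]]
    p=cv2.resize(p,None,fx=scale,fy=scale,interpolation=cv2.INTER_CUBIC)
    cv2.imwrite(f"pics/{fn}.png",p); return im
def load(fn):
    import json
    return {k:np.array(v) for k,v in json.load(open(f"pics/{fn}.json")).items()}
def px2w(im,u,v,z):
    xd=(u-im["cx"])/im["fx"]; yd=(v-im["cy"])/im["fy"]
    s=1.
    for _ in range(30): s=1+im["k1"]*((xd/s)**2+(yd/s)**2)
    R=cv2.Rodrigues(np.array(im["rvec"],float))[0]; t=np.array(im["tvec"],float).ravel()
    d=R.T@np.array([xd/s,yd/s,1.]); c=-R.T@t
    return c+d*(z-c[2])/d[2]
def w2px(im,P):
    R=cv2.Rodrigues(np.array(im["rvec"],float))[0]; p=R@np.asarray(P,float)+np.array(im["tvec"],float).ravel()
    x,y=p[:2]/p[2]; s=1+im["k1"]*(x*x+y*y)
    return np.array([im["fx"]*x*s+im["cx"],im["fy"]*y*s+im["cy"]])
E
python3 - <<'E'
from h import *
snap("scene","s0",scale=1.4); snap("side","d0",scale=1.4)
o=get_obs(); print(o)
E
```

```text
{'time': 0.1, 'qpos': array([ 1.15949294,  0.61582736, -0.01261527,  1.42471835,  0.00818147,
        1.10339591, -0.04041749]), 'qvel': array([ 8.56509719e-04, -3.67977854e-03, -1.62582315e-04, -3.14090331e-03,
       -1.44519286e-03,  2.45972521e-04,  9.94767650e-05]), 'joint_efforts': array([ 2.60704081e-03, -4.60038829e+01,  2.09997632e-01, -1.66243440e+01,
       -6.13488397e-02,  1.69305888e-02,  9.23335733e-05]), 'position': array([ 0.24371978, -0.60181962,  0.21760061]), 'tcp_rot': array([-3.13929691e+00,  1.01409795e-04,  3.84887120e-01]), 'contact_force': array([-0.03091748, -0.10873577, -0.53334204]), 'ft_torque': array([ 0.03631088, -0.06363539,  0.01972057]), 'gripper_force': 0.0, 'grip_width': 0.09312239526172404}
```

View pics/s0.png

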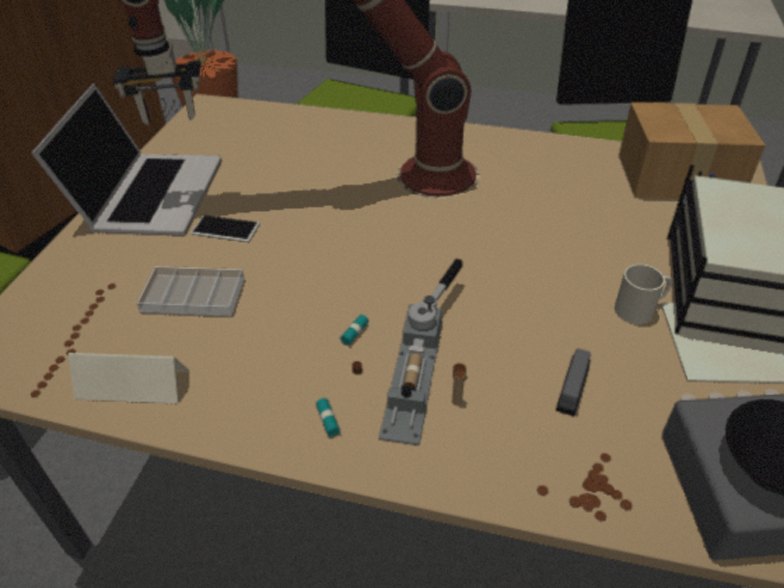

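View pics/d0.png

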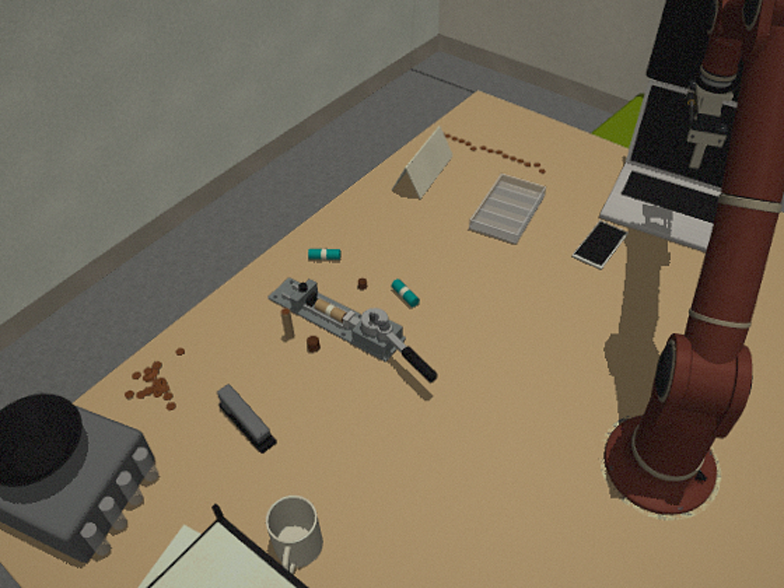

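Scene: the press runs from handle grip (455,272) via head (423,315) to plate end (400,440). The brown roll in the trough (412,370) is the coin_roll. The turquoise rolls at (354,329) and (328,416) lie outside the trough and are look-alikes. I'll enlarge the press from both cameras.

```bash
python3 - <<'E'
from h import *
a=np.load("pics/s0.npy")[178:322,262:350,::-1]; b=np.load("pics/d0.npy")[190:280,185:320,::-1]
a=cv2.resize(a,None,fx=4,fy=4,interpolation=cv2.INTER_CUBIC); b=cv2.resize(b,(3*135+36,int(90*441/135)),interpolation=cv2.INTER_CUBIC)
out=np.zeros((576,352+441,3),np.uint8); out[:576,:352]=a; out[:b.shape[0],352:]=b; cv2.imwrite("pics/c0.png",out)
E
```

```text
(no output)
```

View pics/c0.png

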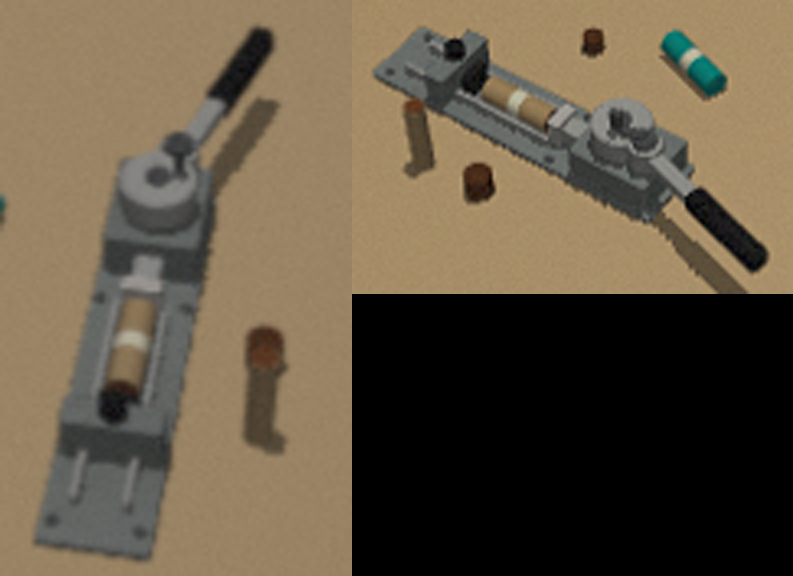

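```bash
python3 - <<'E'
from h import *
from scipy.optimize import least_squares
S,D=load("s0"),load("d0")
sp=lambda u,v:np.array([262+u/4,178+v/4]); dp=lambda u,v:np.array([185+(u-352)*135/441,190+v*135/441])
obs=[(S,sp(150,558),'p',(.26,.036,.006)),(S,sp(36,543),'p',(.26,-.036,.006)),(S,sp(106,235),'p',(.04,-.033,.042)),(S,sp(124,162),'p',(-.04,-.033,.042)),
(D,dp(374,70),'p',(.26,.036,.006)),(D,dp(420,27),'p',(.26,-.036,.006)),
(S,sp(262,32),'h',(.179,0,.058)),(S,sp(220,98),'h',(.091,0,.058)),(D,dp(760,262),'h',(.179,0,.058)),(D,dp(692,198),'h',(.091,0,.058))]
def P(q,k,p):
    x,y,a,t=q
    v=np.array(p[:2])
    if k=='h': v=np.array([-v[0]*np.cos(t)-v[1]*np.sin(t)*-1*-1, v[0]*np.sin(t)-v[1]*np.cos(t)])
    c,s=np.cos(a),np.sin(a)
    return np.array([x+c*v[0]-s*v[1],y+s*v[0]+c*v[1],p[2]])
f=lambda q:np.concatenate([w2px(im,P(q,k,p))-o for im,o,k,p in obs])
r=least_squares(f,[.55,0,0,.3],loss='soft_l1');q=r.x;print(q);print(f(q).round(1).reshape(-1,2).tolist())
print("grip",P(q,'h',(.135,0,.058)),"pivot",P(q,'h',(.032,0,.08)))
np.save("q.npy",q)
for z,uv in((.097,(178,138)),): print("nubtop from scene",px2w(S,*sp(*uv),z))
pv=P(q,'h',(.032,0,.08))
for a in np.arange(-1.2,1.3,.3):
    h=q[2]+np.pi-q[3]+a; n=pv+[.026*np.cos(h),.026*np.sin(h),.017]
    w=w2px(S,n); d=w2px(D,n); print(a.round(1),n.round(3),((w-[262,178])*4).round(),((d-[185,190])*441/135+[352,0]).round())
E
```

```text
[0.58236656 0.08787168 0.05207404 0.26272743]
[[0.4, -0.7], [-0.4, -1.6], [-0.2, 1.0], [0.5, -0.9], [-1.1, 0.8], [0.6, -0.2], [0.3, 0.5], [-0.9, 2.1], [0.5, 0.1], [-0.9, -0.6]]
grip [0.45035081 0.11610003 0.058     ] pivot [0.55107394 0.09456284 0.08      ]
nubtop from scene [0.57303557 0.09473225 0.097     ]
-1.2 [0.547 0.12  0.097] [223. 118.] [626. 144.]
-0.9 [0.54  0.118 0.097] [222. 111.] [635. 147.]
-0.6 [0.533 0.113 0.097] [217. 103.] [645. 147.]
-0.3 [0.528 0.107 0.097] [209.  98.] [654. 145.]
0.0 [0.526 0.1   0.097] [200.  93.] [662. 141.]
0.3 [0.525 0.092 0.097] [189.  91.] [669. 136.]
0.6 [0.527 0.085 0.097] [177.  91.] [673. 129.]
0.9 [0.531 0.078 0.097] [167.  93.] [674. 122.]
1.2 [0.537 0.073 0.097] [158.  98.] [672. 115.]
```

```bash
python3 -m inch '[{"tx":2,"ty":4.3,"az":-0.1},{"tx":2,"ty":4.3,"az":-0.1},{"tx":2,"ty":4.3,"az":-0.1},{"tx":2,"ty":4.3,"az":-0.1},{"tx":2,"ty":4.3,"az":-0.1},{"tx":2,"ty":4.3,"az":-0.1},{"tx":2,"ty":4.3},{"tx":2,"ty":4.3},{"tx":2,"ty":4.3},{"tx":2,"ty":4.3},{"tx":2,"ty":4.3},{"tx":2,"ty":4.3}]' && python3 -m inch '[{"tx":1.5,"ty":4.3,"grip":-0.1},{"tx":1.5,"ty":4.3,"grip":-0.1},{"tx":1.5,"ty":4,"grip":-0.1},{"grip":-0.1},{"grip":-0.1}]'
python3 - <<'E'
from h import *
snap("wrist","w0",scale=1.4);o=get_obs();print(o["position"],o["tcp_rot"],o["grip_width"])
E
```

```text
[ 0.24379104 -0.60191981  0.21778178] [-3.13969834e+00  2.90272918e-05  3.84862974e-01] 0.09277404094054599$[0]: bad value
```

View pics/w0.png

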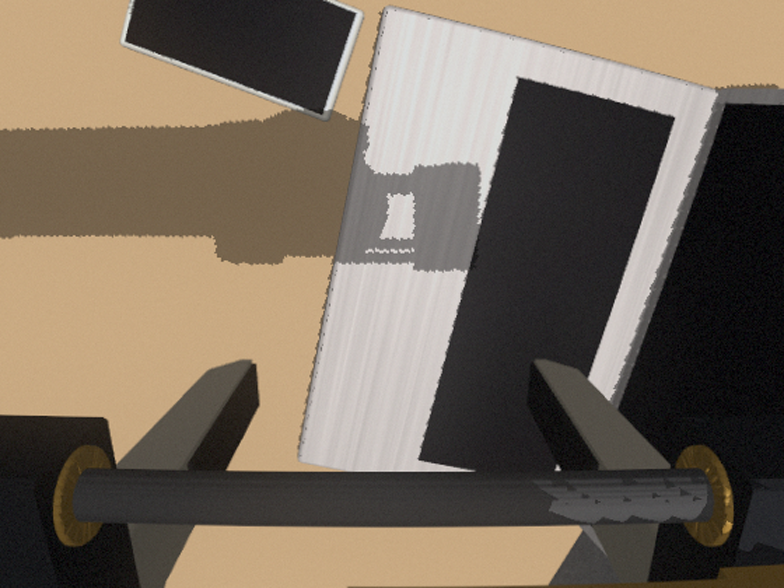

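The wrist picture shows the laptop and phone, so the arm hasn't moved. The row format was refused, so I'll give every key.

```bash
python3 -m inch '[{"tx":2,"ty":4.3,"tz":0,"ax":0,"ay":0,"az":-0.1,"grip":-0.1},{"tx":2,"ty":4.3,"tz":0,"ax":0,"ay":0,"az":-0.1,"grip":-0.1},{"tx":2,"ty":4.3,"tz":0,"ax":0,"ay":0,"az":-0.1,"grip":-0.1},{"tx":2,"ty":4.3,"tz":0,"ax":0,"ay":0,"az":-0.1,"grip":-0.1},{"tx":2,"ty":4.3,"tz":0,"ax":0,"ay":0,"az":-0.1,"grip":-0.1},{"tx":2,"ty":4.3,"tz":0,"ax":0,"ay":0,"az":-0.1,"grip":-0.1},{"tx":2,"ty":4.3,"tz":0,"ax":0,"ay":0,"az":0,"grip":-0.1},{"tx":2,"ty":4.3,"tz":0,"ax":0,"ay":0,"az":0,"grip":-0.1},{"tx":2,"ty":4.3,"tz":0,"ax":0,"ay":0,"az":0,"grip":-0.1},{"tx":2,"ty":4.3,"tz":0,"ax":0,"ay":0,"az":0,"grip":-0.1},{"tx":2,"ty":4.3,"tz":0,"ax":0,"ay":0,"az":0,"grip":-0.1},{"tx":2,"ty":4.3,"tz":0,"ax":0,"ay":0,"az":0,"grip":-0.1}]'; python3 -m inch '[{"tx":1.5,"ty":4.3,"tz":0,"ax":0,"ay":0,"az":0,"grip":-0.1},{"tx":1.5,"ty":4.3,"tz":0,"ax":0,"ay":0,"az":0,"grip":-0.1},{"tx":1.5,"ty":4,"tz":0,"ax":0,"ay":0,"az":0,"grip":-0.1},{"tx":0,"ty":0,"tz":0,"ax":0,"ay":0,"az":0,"grip":-0.1}]'
python3 - <<'E'
from h import *
im=snap("wrist","w0b",scale=1.4);o=get_obs();print(o["position"],o["tcp_rot"],o["grip_width"],o["contact_force"])
q=np.load("q.npy")
print(w2px(im,[.573,.095,.097])*1.4)
E
```

```text
time: 1.35
position: [0.4844, -0.0846, 0.2187]
tcp_rot: [3.142, -0.0, -0.215]
contact_force: [0.6, -1.0, 0.3]
grip_width: 0.0418
gripper_force: 0.0
time: 1.75
position: [0.5301, 0.0481, 0.2182]
tcp_rot: [-3.136, 0.0, -0.203]
contact_force: [1.0, -0.3, -0.2]
grip_width: 0.0417
gripper_force: 0.0
[0.52922314 0.04362489 0.2181489 ] [-3.14007217e+00  8.31775592e-04 -2.07747754e-01] 0.041946913360593044 [-0.59895966 -1.15330422  0.19743027]
[292.21978734 233.30135992]
```

View pics/w0b.png

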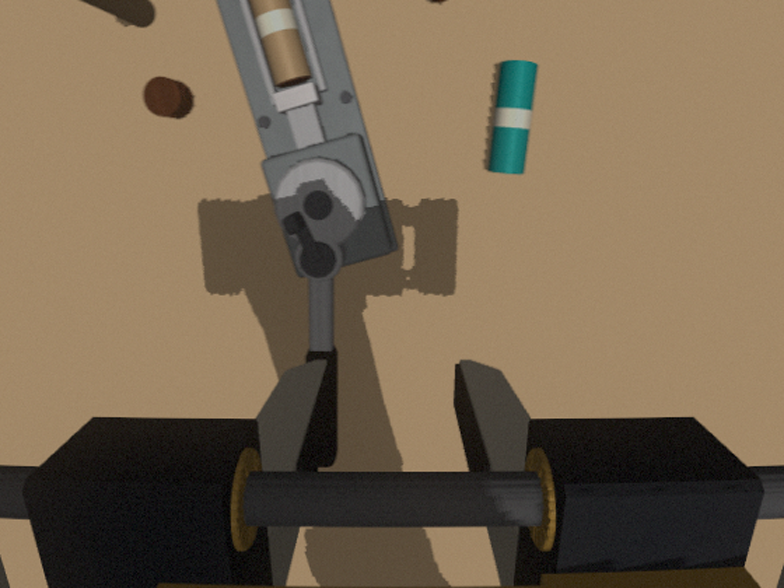

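The wrist view shows the lever pivot at (318,260), the nub on the left at (293,222) pointing towards the axis pin at (318,205), and the handle bar running down to (320,350). The brown roll in the trough at (285,50) is the coin_roll and the turquoise roll at (513,115) is the decoy.

```bash
python3 - <<'E'
from h import *
im=load("w0b");q=np.load("q.npy")
g=lambda u,v,z:px2w(im,u/1.4,v/1.4,z)
print("nub",g(292,219,.097),"piv",g(318,258,.079),"axis",g(318,205,.072),"fit",q[:2],"bar",g(320,345,.06))
x,y,a,t=q
h=a-t
for l in(.45,-.45): print(l,x-.032*np.cos(h)+.026*np.cos(h+l),y-.032*np.sin(h)+.026*np.sin(h+l))
E
```

```text
nub [0.58060233 0.09317362 0.097     ] piv [0.55368952 0.08775981 0.079     ] axis [0.58322067 0.08159509 0.072     ] fit [0.58236656 0.08787168] bar [0.49380903 0.1038592  0.06      ]
0.45 0.576332760094155 0.10072660780453735
-0.45 0.5716033179624843 0.07860838680868779
```

```bash
python3 - <<'E'
from h import *
o=get_obs();print(o["position"])
snap("wrist","w1",crop=(170,100,300,260),scale=3.6);snap("wrist","w1x");
E
```

```text
[0.52922314 0.04362489 0.2181489 ]
```

View pics/w1.png

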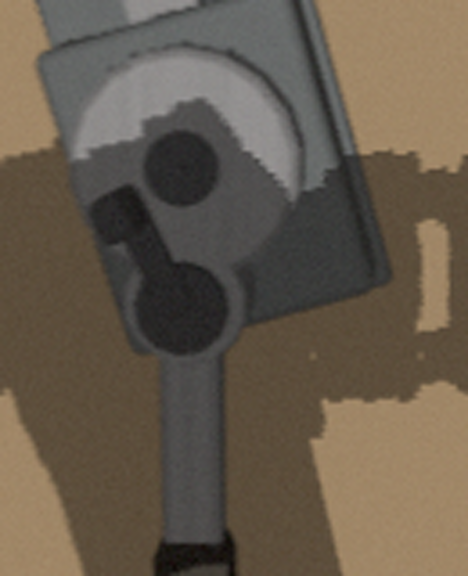

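This crop of the same view gives the pin (181,168), pivot disc (181,308) and nub top (117,212). The housing corners are at (40,55) and (386,280).

```bash
python3 - <<'E'
from h import *
im=load("w1");q=np.load("q.npy")
g=lambda u,v,z:px2w(im,170+u/3.6,100+v/3.6,z).round(4)
print("nub",g(117,212,.097),"piv",g(181,308,.079),"axis",g(181,168,.072),"bar",g(193,460,.06), "bargrip", g(195,545,.068))
a,b=g(40,55,.042),g(386,280,.042);print("housing",a,b,(a+b)/2)
print(get_obs()["position"], get_obs()["tcp_rot"])
E
```

```text
nub [0.5789 0.0929 0.097 ] piv [0.553  0.0884 0.079 ] axis [0.5833 0.0818 0.072 ] bar [0.5114 0.0989 0.06  ] bargrip [0.492  0.1022 0.068 ]
housing [0.6151 0.1143 0.042 ] [0.5429 0.043  0.042 ] [0.579   0.07865 0.042  ]
[0.52852132 0.0386674  0.21825396] [ 3.14025523e+00  8.79158690e-04 -2.15668547e-01]
```

```bash
python3 -m inch '[{"tx":2.5,"ty":2.8,"tz":-1,"ax":0,"ay":0,"az":0,"grip":-0.1},{"tx":2.4,"ty":2.7,"tz":-2,"ax":0,"ay":0,"az":0,"grip":-0.1},{"tx":0,"ty":0,"tz":-3.5,"ax":0,"ay":0,"az":0,"grip":-0.1},{"tx":0,"ty":0,"tz":-3.5,"ax":0,"ay":0,"az":0,"grip":-0.1},{"tx":0,"ty":0,"tz":-2,"ax":0,"ay":0,"az":0,"grip":-0.1},{"tx":0,"ty":0,"tz":-1.4,"ax":0,"ay":0,"az":0,"grip":-0.1},{"tx":0,"ty":0,"tz":0,"ax":0,"ay":0,"az":0,"grip":-0.1},{"tx":0,"ty":0,"tz":0,"ax":0,"ay":0,"az":0,"grip":-0.1}]'; python3 -m inch '[{"tx":-0.1,"ty":-0.5,"tz":0,"ax":0,"ay":0,"az":0,"grip":-0.1},{"tx":-0.1,"ty":-0.5,"tz":0,"ax":0,"ay":0,"az":0,"grip":-0.1},{"tx":0,"ty":0,"tz":0,"ax":0,"ay":0,"az":0,"grip":-0.1},{"tx":0,"ty":0,"tz":0,"ax":0,"ay":0,"az":0,"grip":-0.1}]'
```

```text
time: 2.7
position: [0.5782, 0.0927, 0.085]
tcp_rot: [3.141, -0.0, -0.218]
contact_force: [0.5, 0.1, 0.4]
grip_width: 0.0419
gripper_force: 0.0
time: 3.1
position: [0.5762, 0.0842, 0.0852]
tcp_rot: [-3.141, -0.001, -0.216]
contact_force: [0.2, 0.2, 0.0]
grip_width: 0.0417
gripper_force: 0.0
```

```bash
Z='"tz":0,"ax":0'; python3 -m inch '[{"tx":-0.1,"ty":-0.5,"tz":0,"ax":0,"ay":0,"az":0,"grip":-0.1},{"tx":-0.1,"ty":-0.5,"tz":0,"ax":0,"ay":0,"az":0,"grip":-0.1},{"tx":0,"ty":0,"tz":0,"ax":0,"ay":0,"az":0,"grip":-0.1}]'; python3 -m inch '[{"tx":-0.1,"ty":-0.4,"tz":0,"ax":0,"ay":0,"az":0,"grip":-0.1},{"tx":-0.1,"ty":-0.4,"tz":0,"ax":0,"ay":0,"az":0,"grip":-0.1},{"tx":0,"ty":0,"tz":0,"ax":0,"ay":0,"az":0,"grip":-0.1}]'; python3 -m inch '[{"tx":-0.1,"ty":-0.3,"tz":0,"ax":0,"ay":0,"az":0,"grip":-0.1},{"tx":-0.1,"ty":-0.3,"tz":0,"ax":0,"ay":0,"az":0,"grip":-0.1},{"tx":0,"ty":0,"tz":0,"ax":0,"ay":0,"az":0,"grip":-0.1}]'
```

```text
time: 3.4
position: [0.5761, 0.0759, 0.0852]
tcp_rot: [-3.138, -0.004, -0.215]
contact_force: [3.9, 3.6, -1.6]
grip_width: 0.0422
gripper_force: 1.8
time: 3.7
position: [0.5753, 0.0683, 0.0856]
tcp_rot: [-3.137, -0.007, -0.215]
contact_force: [4.7, 4.1, -0.7]
grip_width: 0.0418
gripper_force: 2.2
time: 4.0
position: [0.574, 0.0632, 0.0857]
tcp_rot: [-3.135, -0.008, -0.215]
contact_force: [6.0, 4.2, -1.3]
grip_width: 0.0417
gripper_force: 2.9
```

```bash
python3 -m inch '[{"tx":-0.1,"ty":-0.3,"tz":0,"ax":0,"ay":0,"az":0,"grip":-0.1},{"tx":-0.1,"ty":-0.2,"tz":0,"ax":0,"ay":0,"az":0,"grip":-0.1},{"tx":0,"ty":0,"tz":0,"ax":0,"ay":0,"az":0,"grip":-0.1}]'; python3 -m inch '[{"tx":-0.1,"ty":-0.2,"tz":0,"ax":0,"ay":0,"az":0,"grip":-0.1},{"tx":-0.1,"ty":-0.2,"tz":0,"ax":0,"ay":0,"az":0,"grip":-0.1},{"tx":0,"ty":0,"tz":0,"ax":0,"ay":0,"az":0,"grip":-0.1}]'; python3 -m inch '[{"tx":0,"ty":-0.2,"tz":0,"ax":0,"ay":0,"az":0,"grip":-0.1},{"tx":0,"ty":-0.2,"tz":0,"ax":0,"ay":0,"az":0,"grip":-0.1},{"tx":0,"ty":0,"tz":0,"ax":0,"ay":0,"az":0,"grip":-0.1}]'
```

```text
time: 4.3
position: [0.5723, 0.0592, 0.0858]
tcp_rot: [-3.134, -0.009, -0.214]
contact_force: [6.1, 6.1, -2.2]
grip_width: 0.042
gripper_force: 3.5
time: 4.6
position: [0.5719, 0.0583, 0.0858]
tcp_rot: [-3.13, -0.011, -0.212]
contact_force: [8.6, 10.9, -5.1]
grip_width: 0.0421
gripper_force: 5.8
time: 4.9
position: [0.5719, 0.0579, 0.0857]
tcp_rot: [-3.125, -0.011, -0.21]
contact_force: [8.0, 13.5, -6.6]
grip_width: 0.0419
gripper_force: 8.0
```

```bash
python3 -m inch '[{"tx":0,"ty":-0.3,"tz":0,"ax":0,"ay":0,"az":0,"grip":-0.1},{"tx":0,"ty":-0.2,"tz":0,"ax":0,"ay":0,"az":0,"grip":-0.1},{"tx":0,"ty":0,"tz":0,"ax":0,"ay":0,"az":0,"grip":-0.1}]'; python3 -m inch '[{"tx":0.2,"ty":1.3,"tz":0,"ax":0,"ay":0,"az":0,"grip":-0.1},{"tx":0.1,"ty":1,"tz":0.5,"ax":0,"ay":0,"az":0,"grip":-0.1},{"tx":0,"ty":0,"tz":3,"ax":0,"ay":0,"az":0,"grip":-0.1},{"tx":-3,"ty":0.5,"tz":3,"ax":0,"ay":0,"az":0,"grip":-0.2},{"tx":-3,"ty":0.5,"tz":2,"ax":0,"ay":0,"az":0,"grip":-0.2},{"tx":-3,"ty":0.5,"tz":0,"ax":0,"ay":0,"az":0,"grip":-0.35},{"tx":0,"ty":0,"tz":0,"ax":0,"ay":0,"az":0,"grip":-0.35},{"tx":0,"ty":0,"tz":0,"ax":0,"ay":0,"az":0,"grip":-0.35},{"tx":0,"ty":0,"tz":0,"ax":0,"ay":0,"az":0,"grip":-0.35}]'
python3 - <<'E'
from h import *
snap("wrist","w2",crop=(100,100,400,330),scale=2.6);
E
```

```text
time: 5.2
position: [0.5733, 0.0549, 0.0858]
tcp_rot: [-3.123, -0.013, -0.208]
contact_force: [11.5, 16.2, -9.5]
grip_width: 0.0421
gripper_force: 9.3
time: 6.1
position: [0.4797, 0.0796, 0.1697]
tcp_rot: [3.141, -0.001, -0.217]
contact_force: [0.5, 0.1, 0.5]
grip_width: 0.0302
gripper_force: 0.0
```

View pics/w2.png

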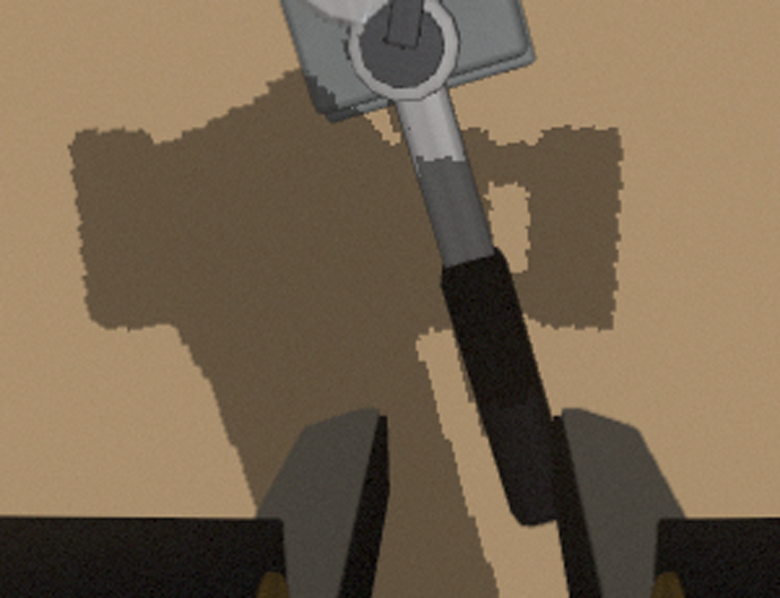

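The lever arm now points up and slightly right of the handle line from its pivot (400,45), so it is hard over. The push also swung the handle to about 0, with the grip running from (474,262) to (535,520).

```bash
python3 - <<'E'
from h import *
im=load("w2")
g=lambda u,v,z:px2w(im,100+u/2.6,100+v/2.6,z).round(4)
a,b,c,d=g(474,262,.069),g(535,522,.069),g(400,47,.079),g(408,5,.079);print(a,b,(a+b)/2,c,np.arctan2(*(a-b)[1::-1]),np.arctan2(*(c-b)[1::-1]),np.arctan2(*(d-c)[1::-1]))
E
```

```text
[0.4899 0.0749 0.069 ] [0.4065 0.074  0.069 ] [0.4482  0.07445 0.069  ] [0.5514 0.0808 0.079 ] 0.01079094803790097 0.04689451106526141 -0.4211200743810197
```

```bash
python3 -m inch '[{"tx":-1.5,"ty":-0.2,"tz":-2,"ax":0,"ay":0,"az":0.13,"grip":-0.15},{"tx":-1.5,"ty":-0.2,"tz":-2,"ax":0,"ay":0,"az":0.12,"grip":-0.15},{"tx":0,"ty":0,"tz":-2.5,"ax":0,"ay":0,"az":0,"grip":-0.15},{"tx":0,"ty":0,"tz":-2.5,"ax":0,"ay":0,"az":0,"grip":-0.15},{"tx":0,"ty":0,"tz":-2,"ax":0,"ay":0,"az":0,"grip":-0.15},{"tx":0,"ty":0,"tz":-1.4,"ax":0,"ay":0,"az":0,"grip":-0.15},{"tx":0,"ty":0,"tz":0,"ax":0,"ay":0,"az":0,"grip":-0.4},{"tx":0,"ty":0,"tz":0,"ax":0,"ay":0,"az":0,"grip":-0.4},{"tx":0,"ty":0,"tz":0,"ax":0,"ay":0,"az":0,"grip":-0.4}]'
```

```text
time: 7.05
position: [0.4499, 0.0765, 0.0462]
tcp_rot: [-3.141, -0.002, 0.034]
contact_force: [0.1, -0.4, 0.6]
grip_width: 0.0284
gripper_force: 0.0
```

```bash
python3 -m inch '[{"tx":0,"ty":-0.7,"tz":0,"ax":0,"ay":0,"az":0.05,"grip":-0.4},{"tx":0.1,"ty":-0.7,"tz":0,"ax":0,"ay":0,"az":0.05,"grip":-0.4},{"tx":0.1,"ty":-0.7,"tz":0,"ax":0,"ay":0,"az":0.05,"grip":-0.4},{"tx":0.1,"ty":-0.65,"tz":0,"ax":0,"ay":0,"az":0.05,"grip":-0.4}]';python3 -m inch '[{"tx":0.2,"ty":-0.65,"tz":0,"ax":0,"ay":0,"az":0.05,"grip":-0.4},{"tx":0.2,"ty":-0.65,"tz":0,"ax":0,"ay":0,"az":0.05,"grip":-0.4},{"tx":0.25,"ty":-0.65,"tz":0,"ax":0,"ay":0,"az":0.05,"grip":-0.4}]';python3 -m inch '[{"tx":0.25,"ty":-0.65,"tz":0,"ax":0,"ay":0,"az":0.05,"grip":-0.4},{"tx":0.35,"ty":-0.6,"tz":0,"ax":0,"ay":0,"az":0.05,"grip":-0.4},{"tx":0.35,"ty":-0.6,"tz":0,"ax":0,"ay":0,"az":0.05,"grip":-0.4}]';python3 -m inch '[{"tx":0.35,"ty":-0.55,"tz":0,"ax":0,"ay":0,"az":0.05,"grip":-0.4},{"tx":0.35,"ty":-0.55,"tz":0,"ax":0,"ay":0,"az":0.05,"grip":-0.4},{"tx":0.35,"ty":-0.55,"tz":0,"ax":0,"ay":0,"az":0.05,"grip":-0.4}]'
```

```text
time: 7.45
position: [0.4533, 0.0493, 0.0466]
tcp_rot: [-3.141, -0.003, 0.237]
contact_force: [0.2, 0.7, 1.0]
grip_width: 0.0277
gripper_force: 0.3
time: 7.75
position: [0.4596, 0.0298, 0.0467]
tcp_rot: [3.141, -0.003, 0.387]
contact_force: [-0.7, 2.3, -0.2]
grip_width: 0.0277
gripper_force: 0.7
time: 8.05
position: [0.4691, 0.0113, 0.0467]
tcp_rot: [3.141, -0.003, 0.537]
contact_force: [0.5, 1.5, 0.3]
grip_width: 0.0279
gripper_force: 0.5
time: 8.35
position: [0.4795, -0.0055, 0.0467]
tcp_rot: [3.14, -0.002, 0.687]
contact_force: [-0.6, -0.0, -0.1]
grip_width: 0.0281
gripper_force: 0.3
```

```bash
python3 -m inch '[{"tx":-0.65,"ty":0.85,"tz":0,"ax":0,"ay":0,"az":-0.08,"grip":-0.4},{"tx":-0.6,"ty":0.9,"tz":0,"ax":0,"ay":0,"az":-0.08,"grip":-0.4},{"tx":-0.5,"ty":0.95,"tz":0,"ax":0,"ay":0,"az":-0.08,"grip":-0.4},{"tx":-0.45,"ty":1,"tz":0,"ax":0,"ay":0,"az":-0.08,"grip":-0.4}]';python3 -m inch '[{"tx":-0.35,"ty":1,"tz":0,"ax":0,"ay":0,"az":-0.08,"grip":-0.4},{"tx":-0.25,"ty":1.05,"tz":0,"ax":0,"ay":0,"az":-0.08,"grip":-0.4},{"tx":-0.2,"ty":1.1,"tz":0,"ax":0,"ay":0,"az":-0.08,"grip":-0.4},{"tx":-0.1,"ty":1.05,"tz":0,"ax":0,"ay":0,"az":-0.08,"grip":-0.4}]'
python3 - <<'E'
from h import *
snap("scene","s2",crop=(262,178,350,322),scale=4); snap("side","d2")
E
```

```text
time: 8.75
position: [0.4574, 0.0296, 0.0465]
tcp_rot: [3.138, -0.001, 0.359]
contact_force: [1.5, -3.1, -0.6]
grip_width: 0.0278
gripper_force: 1.9
time: 9.15
position: [0.4469, 0.0715, 0.0465]
tcp_rot: [3.139, 0.001, 0.039]
contact_force: [-1.8, -4.9, 1.3]
grip_width: 0.0275
gripper_force: 2.1
```

View pics/s2.png

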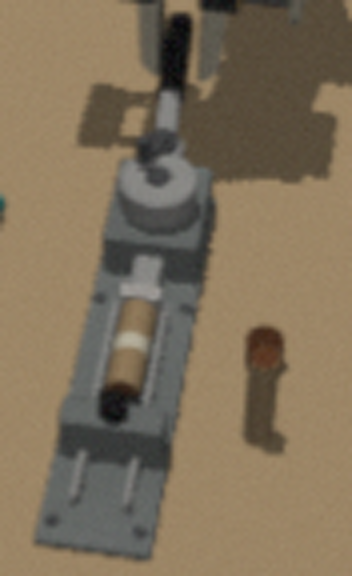

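The handle is straddled at (175,50) and the jaw (140,290) is now close behind the roll (130,345). I'll go in smaller steps and watch the push.

```bash
python3 -m inch '[{"tx":0,"ty":0.7,"tz":0,"ax":0,"ay":0,"az":-0.05,"grip":-0.4},{"tx":0,"ty":0.7,"tz":0,"ax":0,"ay":0,"az":-0.05,"grip":-0.4}]';python3 -m inch '[{"tx":0,"ty":0,"tz":0,"ax":0,"ay":0,"az":0,"grip":-0.4},{"tx":0,"ty":0,"tz":0,"ax":0,"ay":0,"az":0,"grip":-0.4},{"tx":0,"ty":0,"tz":0,"ax":0,"ay":0,"az":0,"grip":-0.4}]'
```

```text
time: 9.45
position: [0.4469, 0.0853, 0.0462]
tcp_rot: [3.139, 0.001, -0.058]
contact_force: [-2.3, -3.9, 2.8]
grip_width: 0.0279
gripper_force: 2.1
time: 9.75
position: [0.4476, 0.0869, 0.0458]
tcp_rot: [3.141, -0.0, -0.055]
contact_force: [-1.0, -2.4, 1.6]
grip_width: 0.0281
gripper_force: 1.3
```

```bash
python3 - <<'E'
from h import *
# jaw motion by image difference along the press
a=np.load("pics/s0.npy")[178:322,262:350,::-1];b=np.load("pics/s2.npy")[178:322,262:350,::-1]
c=np.load("pics/d0.npy")[190:280,185:320,::-1];d=np.load("pics/d2.npy")[190:280,185:320,::-1]
r=lambda i,x0,x1,y0,y1:cv2.resize(i[y0:y1,x0:x1],(390,290),interpolation=cv2.INTER_CUBIC)
cv2.imwrite("pics/cmp.png",np.vstack([np.hstack([r(a,15,60,55,105),r(b,15,60,55,105)]),np.hstack([r(c,20,80,5,55),r(d,20,80,5,55)])]))
E
```

```text
(no output)
```

View pics/cmp.png

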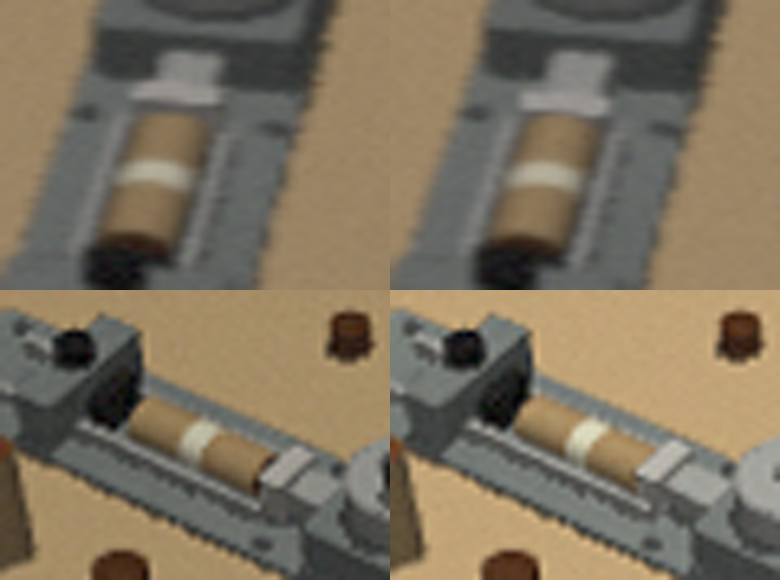

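The jaw has moved up to the roll and touches it at (640,470). A few mm may remain to the pad at (505,395). I'll check how the push fades, then go on gently.

```bash
python3 -m inch '[{"tx":0,"ty":0,"tz":0,"ax":0,"ay":0,"az":0,"grip":-0.4},{"tx":0,"ty":0,"tz":0,"ax":0,"ay":0,"az":0,"grip":-0.4},{"tx":0,"ty":0,"tz":0,"ax":0,"ay":0,"az":0,"grip":-0.4},{"tx":0,"ty":0,"tz":0,"ax":0,"ay":0,"az":0,"grip":-0.4}]' ; python3 -m inch '[{"tx":0,"ty":0.65,"tz":0,"ax":0,"ay":0,"az":-0.05,"grip":-0.4},{"tx":0.1,"ty":0.65,"tz":0,"ax":0,"ay":0,"az":-0.05,"grip":-0.4}]'
```

```text
time: 10.15
position: [0.4476, 0.0872, 0.0457]
tcp_rot: [3.141, -0.0, -0.055]
contact_force: [-1.4, -3.7, 3.3]
grip_width: 0.0283
gripper_force: 1.7
time: 10.35
position: [0.4487, 0.1, 0.0457]
tcp_rot: [3.141, -0.0, -0.158]
contact_force: [-1.1, -4.0, 2.3]
grip_width: 0.0281
gripper_force: 2.0
```

```bash
python3 -m inch '[{"tx":0.1,"ty":0.65,"tz":0,"ax":0,"ay":0,"az":-0.05,"grip":-0.4},{"tx":0.15,"ty":0.65,"tz":0,"ax":0,"ay":0,"az":-0.05,"grip":-0.4}]'
```

```text
time: 10.55
position: [0.4509, 0.1134, 0.0457]
tcp_rot: [3.141, 0.0, -0.257]
contact_force: [-1.7, -4.0, 3.7]
grip_width: 0.0277
gripper_force: 2.0
```

```bash
python3 -m inch '[{"tx":0.15,"ty":0.65,"tz":0,"ax":0,"ay":0,"az":-0.05,"grip":-0.4}]'
```

```text
time: 10.65
position: [0.4525, 0.1199, 0.0457]
tcp_rot: [3.141, -0.0, -0.307]
contact_force: [-1.2, -2.9, 3.0]
grip_width: 0.0277
gripper_force: 2.0
```

```bash
python3 -m inch '[{"tx":0.2,"ty":0.65,"tz":0,"ax":0,"ay":0,"az":-0.05,"grip":-0.4}]'
```

```text
time: 10.75
position: [0.4545, 0.1264, 0.0457]
tcp_rot: [3.141, -0.0, -0.357]
contact_force: [-0.1, -4.1, 2.5]
grip_width: 0.0281
gripper_force: 2.0
```

```bash
python3 -m inch '[{"tx":0.25,"ty":0.65,"tz":0,"ax":0,"ay":0,"az":-0.05,"grip":-0.4},{"tx":0.25,"ty":0.6,"tz":0,"ax":0,"ay":0,"az":-0.05,"grip":-0.4}]'
```

```text
time: 10.95
position: [0.4594, 0.1391, 0.0456]
tcp_rot: [3.141, 0.0, -0.457]
contact_force: [-1.2, -4.2, 3.3]
grip_width: 0.0281
gripper_force: 2.0
```

```bash
python3 -m inch '[{"tx":0.3,"ty":0.6,"tz":0,"ax":0,"ay":0,"az":-0.05,"grip":-0.4},{"tx":0.3,"ty":0.6,"tz":0,"ax":0,"ay":0,"az":-0.05,"grip":-0.4}]'
```

```text
time: 11.15
position: [0.4654, 0.151, 0.0456]
tcp_rot: [3.141, -0.0, -0.557]
contact_force: [-1.6, -3.4, 3.2]
grip_width: 0.0278
gripper_force: 2.0
```

```bash
python3 -m inch '[{"tx":-0.5,"ty":-1.3,"tz":0,"ax":0,"ay":0,"az":0.12,"grip":-0.4},{"tx":-0.6,"ty":-1.5,"tz":0,"ax":0,"ay":0,"az":0.12,"grip":-0.4},{"tx":-0.4,"ty":-1.55,"tz":0,"ax":0,"ay":0,"az":0.12,"grip":-0.4},{"tx":-0.2,"ty":-1.6,"tz":0,"ax":0,"ay":0,"az":0.12,"grip":-0.4},{"tx":0,"ty":-1.6,"tz":0,"ax":0,"ay":0,"az":0.12,"grip":-0.4},{"tx":0.15,"ty":-1.6,"tz":0,"ax":0,"ay":0,"az":0.12,"grip":-0.4},{"tx":0.35,"ty":-1.6,"tz":0,"ax":0,"ay":0,"az":0.12,"grip":-0.4},{"tx":0.55,"ty":-1.5,"tz":0,"ax":0,"ay":0,"az":0.12,"grip":-0.4},{"tx":0.75,"ty":-1.45,"tz":0,"ax":0,"ay":0,"az":0.12,"grip":-0.4},{"tx":0.9,"ty":-1.35,"tz":0,"ax":0,"ay":0,"az":0.12,"grip":-0.4},{"tx":0.4,"ty":-0.55,"tz":0,"ax":0,"ay":0,"az":0.05,"grip":-0.4}]'; python3 -m inch '[{"tx":-0.65,"ty":0.85,"tz":0,"ax":0,"ay":0,"az":-0.08,"grip":-0.4},{"tx":-0.6,"ty":0.9,"tz":0,"ax":0,"ay":0,"az":-0.08,"grip":-0.4}]'
```

```text
time: 12.25
position: [0.4818, -0.0049, 0.0457]
tcp_rot: [3.141, -0.004, 0.697]
contact_force: [0.1, 0.2, -0.5]
grip_width: 0.028
gripper_force: 0.0
time: 12.45
position: [0.4687, 0.0133, 0.0457]
tcp_rot: [-3.141, -0.004, 0.53]
contact_force: [0.5, -0.8, -0.1]
grip_width: 0.0279
gripper_force: 0.9
```

```bash
python3 -m inch '[{"tx":-0.35,"ty":0.6,"tz":0,"ax":0,"ay":0,"az":-0.05,"grip":-0.4},{"tx":-0.3,"ty":0.6,"tz":0,"ax":0,"ay":0,"az":-0.05,"grip":-0.4}]'
```

```text
time: 12.65
position: [0.4625, 0.0247, 0.0457]
tcp_rot: [3.14, -0.004, 0.433]
contact_force: [2.1, -2.8, -2.2]
grip_width: 0.028
gripper_force: 2.0
```

```bash
python3 -m inch '[{"tx":-0.25,"ty":0.6,"tz":0,"ax":0,"ay":0,"az":-0.05,"grip":-0.4},{"tx":-0.25,"ty":0.65,"tz":0,"ax":0,"ay":0,"az":-0.05,"grip":-0.4}]'
```

```text
time: 12.85
position: [0.4573, 0.0369, 0.0456]
tcp_rot: [3.141, -0.003, 0.332]
contact_force: [2.1, -3.4, -1.7]
grip_width: 0.0281
gripper_force: 2.1
```

Driving at a steady 4 N again (pad force 2.0), with no squeeze yet. Carrying on in 1.5 mm jaw steps.

```bash
python3 -m inch '[{"tx":-0.2,"ty":0.65,"tz":0,"ax":0,"ay":0,"az":-0.05,"grip":-0.4},{"tx":-0.15,"ty":0.65,"tz":0,"ax":0,"ay":0,"az":-0.05,"grip":-0.4}]'
```

```text
time: 13.05
position: [0.4535, 0.049, 0.0456]
tcp_rot: [3.14, -0.002, 0.232]
contact_force: [1.4, -6.6, -1.4]
grip_width: 0.0279
gripper_force: 3.3
```

```bash
python3 -m inch '[{"tx":-0.15,"ty":0.65,"tz":0,"ax":0,"ay":0,"az":-0.05,"grip":-0.4}]'
```

```text
time: 13.15
position: [0.4521, 0.055, 0.0456]
tcp_rot: [3.139, -0.002, 0.181]
contact_force: [1.8, -7.1, -1.6]
grip_width: 0.0276
gripper_force: 3.8
```

```bash
python3 -m inch '[{"tx":-0.1,"ty":0.65,"tz":0,"ax":0,"ay":0,"az":-0.05,"grip":-0.4}]'
```

```text
time: 13.25
position: [0.451, 0.0609, 0.0456]
tcp_rot: [3.139, -0.002, 0.131]
contact_force: [1.8, -9.2, -0.1]
grip_width: 0.0285
gripper_force: 4.3
```

The push has risen to about 9 N while moving, so the roll is squeezed at roughly 40 N. I'll stop here and read at rest.

```bash
python3 -m inch '[{"tx":0,"ty":0,"tz":0,"ax":0,"ay":0,"az":0,"grip":-0.4},{"tx":0,"ty":0,"tz":0,"ax":0,"ay":0,"az":0,"grip":-0.4},{"tx":0,"ty":0,"tz":0,"ax":0,"ay":0,"az":0,"grip":-0.4},{"tx":0,"ty":0,"tz":0,"ax":0,"ay":0,"az":0,"grip":-0.4},{"tx":0,"ty":0,"tz":0,"ax":0,"ay":0,"az":0,"grip":-0.4},{"tx":0,"ty":0,"tz":0,"ax":0,"ay":0,"az":0,"grip":-0.4}]'
```

```text
time: 13.85
position: [0.4509, 0.0613, 0.0456]
tcp_rot: [3.14, -0.002, 0.133]
contact_force: [0.4, -6.7, 0.3]
grip_width: 0.0284
gripper_force: 3.3
```

```bash
python3 -m inch '[{"tx":0,"ty":-0.4,"tz":0,"ax":0,"ay":0,"az":0,"grip":-0.2},{"tx":0,"ty":0,"tz":0,"ax":0,"ay":0,"az":0,"grip":-0.1},{"tx":0,"ty":0,"tz":0,"ax":0,"ay":0,"az":0,"grip":-0.1},{"tx":0,"ty":0,"tz":0,"ax":0,"ay":0,"az":0,"grip":-0.1},{"tx":0,"ty":0,"tz":2.5,"ax":0,"ay":0,"az":0,"grip":-0.1},{"tx":0,"ty":0,"tz":4,"ax":0,"ay":0,"az":0,"grip":-0.1},{"tx":0,"ty":0,"tz":4,"ax":0,"ay":0,"az":0,"grip":-0.1},{"tx":-1,"ty":-4,"tz":2,"ax":0,"ay":0,"az":0,"grip":-0.1},{"tx":0,"ty":-4.5,"tz":2,"ax":0,"ay":0,"az":0,"grip":-0.1},{"tx":0,"ty":-4.5,"tz":0,"ax":0,"ay":0,"az":0,"grip":-0.1},{"tx":0,"ty":0,"tz":0,"ax":0,"ay":0,"az":0,"grip":-0.1},{"tx":0,"ty":0,"tz":0,"ax":0,"ay":0,"az":0,"grip":-0.1}]'
python3 - <<'E'
from h import *
snap("side","d3");snap("scene","s3")
a=cv2.resize(np.load("pics/d3.npy")[185:285,180:320,::-1],(784,560),interpolation=cv2.INTER_CUBIC);cv2.imwrite("pics/c3.png",a)
E
```

```text
time: 15.05
position: [0.4385, -0.0704, 0.1903]
tcp_rot: [-3.14, 0.002, 0.133]
contact_force: [-0.1, 0.7, 0.0]
grip_width: 0.0419
gripper_force: 0.0
```

View pics/c3.png

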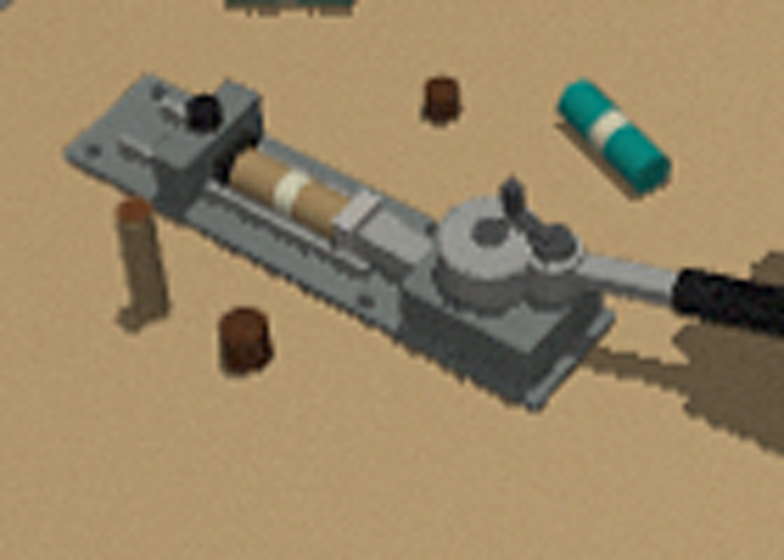

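The roll (290,190) is held between the jaw (365,225) and the pad (240,160). The lever nub (512,195) is over on the other side, the stacks and spare roll are undisturbed, and the arm is clear.

```bash
python3 -c "from bench import arm; print(arm.sign_off())"
```

```text
the job is handed in; nothing more can be done
None
```

I flipped the lever hard over, checked that the handle clicks back freely at about 1–2 N, worked it until the jaw holds the roll against the stop at an estimated 30–40 N, and handed the job in at about 15 s with the arm clear and the other things seemingly undisturbed; pushing the lever also swung the handle back about 0.26 rad, and I didn't check the jaw separately during the free-wheel test.

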